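Scoop walnuts from the hooded caddy into the serving bowl

TASK

Take the aluminium scoop from its grey mat, scoop walnuts out of the hooded caddy and tip at least three of the four into the blue serving bowl; any left over stays in the caddy, none on the counter, and do not touch the nuts with your fingers. Then lay the scoop back on its mat, standing flat on its pan, and let go. Leave the bowl standing about where it is, and do not bump the kettle or move the jar, funnel or scrubber.

Things in the scene. Friction and masses are not known exactly. Their poses are not given: they have to be found in the camera images.
- scoop: Loose aluminium scoop, about 160 g, on the mat at the start. Origin: centre of the underside of its pan; +x points out of the open front (lip), z up, handle to -x. Flat-bottomed pan 87 mm long (x -43.5 to 43.5), 84 mm wide outside, floor and walls 2 mm; back wall 42 mm high.
- scoop_grip (a point): Middle of the scoop's black handle, at (-90.5, 0, 63.5) mm in the scoop's frame, axes as the scoop's. The handle is a straight bar 14 mm wide (y), 20 mm deep and 105 mm long that leaves the top of the pan's back wall (x -42, z 40 mm) and rises backwards at 25 degrees to x -135, z 84 mm. Pinch it across its width.
- scoop_pan (a point): Point inside the scoop's pan, at (0, 0, 18) mm in the scoop's frame, axes as the scoop's. Side walls are 42 mm high over the rear 50 mm of the pan, then 28 mm, then 14 mm near the lip.
- scoop_lip (a point): Middle of the scoop's open front lip (1.6 mm thick), at (43.5, 0, 1) mm in the scoop's frame, axes as the scoop's.
- mat: Fixed grey mat, 235 mm (its x) by 110 mm (its y), 4 mm thick, on the counter; origin at the centre of its underside, top at z 4 mm. At the start the scoop lies on it, lip towards the mat's +x give or take 0.2 rad.
- caddy: White walnut caddy fixed to the counter: a straight channel, open above at its near end (-x), hooded at its back (+x). Origin: centre of its underside. Inside 230 mm long (x -115 to 115) and 96 mm wide (y -48 to 48), floor top at z 4 mm, walls 4 mm thick. Near end wall only 22 mm high, side walls 40 mm.
- caddy_hood (a point): Middle of the front edge of the caddy's clear hood, on its underside, at (45, 0, 112) mm in the caddy's frame, axes as the caddy's. Behind it (x 45 to 119) clear sides and a clear flat roof (top at z 116 mm) cover the channel, so the scoop goes in and out there only along x.
- caddy_ramp (a point): Middle of the line, at (75, 0, 4) mm in the caddy's frame, where the caddy's floor turns up into a 45 degree ramp that rises to the back wall; walnuts pushed against it ride up it and slide back. Axes as the caddy's.
- bowl: Loose blue ceramic serving bowl, empty, 500 g, round, rim outside diameter 160 mm, 75 mm high, open on top. Origin: centre of its underside.
- walnut0: Loose walnut, a brown rounded lump about 34 x 34 x 37 mm, 14 g, smooth (friction about 0.3). Origin: its centre. At the start it lies on the caddy's floor, between x 2 and 64 mm in the caddy's frame.
- walnut1: Loose walnut, a brown rounded lump about 34 x 34 x 37 mm, 14 g, smooth (friction about 0.3). Origin: its centre. At the start it lies on the caddy's floor, between x 2 and 64 mm in the caddy's frame.
- walnut2: Loose walnut, a brown rounded lump about 34 x 34 x 37 mm, 14 g, smooth (friction about 0.3). Origin: its centre. At the start it lies on the caddy's floor, between x 2 and 64 mm in the caddy's frame.
- walnut3: Loose walnut, a brown rounded lump about 34 x 34 x 37 mm, 14 g, smooth (friction about 0.3). Origin: its centre. At the start it lies on the caddy's floor, between x 2 and 64 mm in the caddy's frame.
- kettle: Cream kettle on its black base, fixed: 160 mm across the base, 213 mm high, handle reaching out to 117 mm from its axis at its own +x, spout to 98 mm at -x. Origin: centre of its underside. Keep off it.
- jar: Loose empty glass jam jar with a yellow twist lid, 76 mm diameter, 100 mm high, standing. Origin: centre of its underside. Leave alone.
- funnel: Loose clear plastic funnel standing mouth down, 100 mm across, 105 mm high. Origin: centre of its mouth, on the counter. Leave alone.
- scrubber: Loose grey silicone scrubber, a disc 72 mm across and about 25 mm high. Origin: centre of its underside. Leave alone.

How it is judged:
On the way, in this order (a step that is already met when the one before it is completed fails the run):
1. at least one walnut is carried in the scoop's pan, lifted above the caddy (((distance between walnut0 and scoop_pan below 0.062 m and height (world z) of walnut0 above 0.125 m) or (distance between walnut1 and scoop_pan below 0.062 m and height (world z) of walnut1 above 0.125 m) or (distance between walnut2 and scoop_pan below 0.062 m and height (world z) of walnut2 above 0.125 m) or (distance between walnut3 and scoop_pan below 0.062 m and height (world z) of walnut3 above 0.125 m))), for 0.2 s.
2. at least three walnuts are in the bowl ((((horizontal distance between walnut0 and bowl below 0.068 m and z of walnut0 in the frame of bowl below 0.085 m) and (horizontal distance between walnut1 and bowl below 0.068 m and z of walnut1 in the frame of bowl below 0.085 m) and (horizontal distance between walnut2 and bowl below 0.068 m and z of walnut2 in the frame of bowl below 0.085 m)) or ((horizontal distance between walnut0 and bowl below 0.068 m and z of walnut0 in the frame of bowl below 0.085 m) and (horizontal distance between walnut1 and bowl below 0.068 m and z of walnut1 in the frame of bowl below 0.085 m) and (horizontal distance between walnut3 and bowl below 0.068 m and z of walnut3 in the frame of bowl below 0.085 m)) or ((horizontal distance between walnut0 and bowl below 0.068 m and z of walnut0 in the frame of bowl below 0.085 m) and (horizontal distance between walnut2 and bowl below 0.068 m and z of walnut2 in the frame of bowl below 0.085 m) and (horizontal distance between walnut3 and bowl below 0.068 m and z of walnut3 in the frame of bowl below 0.085 m)) or ((horizontal distance between walnut1 and bowl below 0.068 m and z of walnut1 in the frame of bowl below 0.085 m) and (horizontal distance between walnut2 and bowl below 0.068 m and z of walnut2 in the frame of bowl below 0.085 m) and (horizontal distance between walnut3 and bowl below 0.068 m and z of walnut3 in the frame of bowl below 0.085 m)))), for 0.2 s.
At the end, for the whole second after the job is handed in: Three or four walnuts rest in the bowl, any other in the caddy; the scoop lies still and flat (0.12 rad) on its mat, pan centre within 85 mm lengthwise and 45 mm sideways of the mat's centre; the bowl is upright, within 50 mm of where it began ((((horizontal distance between walnut0 and bowl below 0.068 m and z of walnut0 in the frame of bowl below 0.085 m) and (horizontal distance between walnut1 and bowl below 0.068 m and z of walnut1 in the frame of bowl below 0.085 m) and (horizontal distance between walnut2 and bowl below 0.068 m and z of walnut2 in the frame of bowl below 0.085 m)) or ((horizontal distance between walnut0 and bowl below 0.068 m and z of walnut0 in the frame of bowl below 0.085 m) and (horizontal distance between walnut1 and bowl below 0.068 m and z of walnut1 in the frame of bowl below 0.085 m) and (horizontal distance between walnut3 and bowl below 0.068 m and z of walnut3 in the frame of bowl below 0.085 m)) or ((horizontal distance between walnut0 and bowl below 0.068 m and z of walnut0 in the frame of bowl below 0.085 m) and (horizontal distance between walnut2 and bowl below 0.068 m and z of walnut2 in the frame of bowl below 0.085 m) and (horizontal distance between walnut3 and bowl below 0.068 m and z of walnut3 in the frame of bowl below 0.085 m)) or ((horizontal distance between walnut1 and bowl below 0.068 m and z of walnut1 in the frame of bowl below 0.085 m) and (horizontal distance between walnut2 and bowl below 0.068 m and z of walnut2 in the frame of bowl below 0.085 m) and (horizontal distance between walnut3 and bowl below 0.068 m and z of walnut3 in the frame of bowl below 0.085 m))) and ((horizontal distance between walnut0 and bowl below 0.068 m and z of walnut0 in the frame of bowl below 0.085 m) or (x of walnut0 in the frame of caddy between -0.118 and 0.118 m and y of walnut0 in the frame of caddy between -0.05 and 0.05 m and z of walnut0 in the frame of caddy between -0.11 and 0.11 m)) and ((horizontal distance between walnut1 and bowl below 0.068 m and z of walnut1 in the frame of bowl below 0.085 m) or (x of walnut1 in the frame of caddy between -0.118 and 0.118 m and y of walnut1 in the frame of caddy between -0.05 and 0.05 m and z of walnut1 in the frame of caddy between -0.11 and 0.11 m)) and ((horizontal distance between walnut2 and bowl below 0.068 m and z of walnut2 in the frame of bowl below 0.085 m) or (x of walnut2 in the frame of caddy between -0.118 and 0.118 m and y of walnut2 in the frame of caddy between -0.05 and 0.05 m and z of walnut2 in the frame of caddy between -0.11 and 0.11 m)) and ((horizontal distance between walnut3 and bowl below 0.068 m and z of walnut3 in the frame of bowl below 0.085 m) or (x of walnut3 in the frame of caddy between -0.118 and 0.118 m and y of walnut3 in the frame of caddy between -0.05 and 0.05 m and z of walnut3 in the frame of caddy between -0.11 and 0.11 m)) and x of scoop in the frame of mat between -0.085 and 0.085 m and y of scoop in the frame of mat between -0.045 and 0.045 m and height (world z) of scoop below 0.009 m and angle between each of scoop, bowl's own z axis and vertical below 0.12 rad and linear speed of scoop below 0.02 m/s and distance of bowl from where it was at the start of the episode below 0.05 m and linear speed of each of walnut0, walnut1, walnut2, walnut3 below 0.03 m/s); the robot touches nothing.
It fails at once if a walnut is touched by the fingers (contact force between the fingers and walnut0 above 0.5 N or contact force between the fingers and walnut1 above 0.5 N or contact force between the fingers and walnut2 above 0.5 N or contact force between the fingers and walnut3 above 0.5 N).
It fails at once if the jar, funnel or scrubber is moved by more than 30 mm (distance of any of jar, funnel, scrubber from where it was at the start of the episode above 0.03 m).
It fails at once if the kettle is bumped (more than 5 N) (contact force between anything else and kettle above 5 N).
It also fails if it takes over 64 s, if anything falls off the work surface, if the arm or the gripper's body presses on something with over 40 N, if the wrist force passes 120 N, or if a joint passes its speed limit or range.

ROBOT

A 6-joint arm with a two-finger parallel gripper is mounted at the origin on the work surface. World frame = base frame: x ahead of the robot, y to its left, z up, the work surface at z = 0. Lengths are in m, angles in rad, forces in N, time in s.
With the tool pointing down it reaches from about 0.4 to 0.825 m from the base axis. Payload 7 kg.
Tool frame: the origin (TCP) lies where the fingers leave the gripper's body, on its centre line; the fingertips stand 66 mm ahead of it and the grasp point (between the pads) lies robot.hold_point_z ahead of it (robot.hold_point_z is the distance from the TCP to the grasp point, in m); z points along the fingers, y is the line along which they close (so a half turn about z gives the same grasp; the last joint's range is limited). The gripper opens to 88 mm and grips with 3 to 60 N. Pads are 19 mm wide; open, the fingers measure 130 mm over their backs; the gripper's body (78 mm by 193 mm) begins 47 mm behind the grasp point.
Start: joints at [1.574, 0.359, 0.012, 0, -1.224, -0.288], TCP at [0.19, 0.648, 0.292] pointing down, gripper open.
Joint ranges: [-3.07, 3.07], [-1.43, 2.12], [-1.02, 1.25], [-3.03, 1.67], [-3.05, -0], [-3.03, 3.03]. Speed limits (rad/s): [2.39, 2.39, 3.01, 3.14, 3.14, 3.14].

INTERFACE

Orientations are given as a unit quaternion [w, x, y, z].
In Python, from cell import robot gives the robot as it stands.
- The arm moves only by the tool step_arm, never from a script. Its argument "rows" is a list of rows, each a list of 3 entries, a list of its own where there are three numbers: the shift along the tool's x, y, z as a fraction of full scale, then the turn about the tool's z as a fraction of full scale, then the opening, from -1 (shut) to 1 (fully open). In form: [[[x, y, z], twist, jaw], ...]. A call has 1 to 12 rows; each row shifts and turns the commanded pose from where the row before left it, along the tool's axes as they then stand; what a row does not reach is not made up. Full scale, the value 1, is 400 mm for a shift and 180 degrees for a turn. A row lasts 1/8 s, in which the tool goes at most 62.5 mm and 10.7 degrees, less where a joint would pass 70% of its speed; a pose out of reach is approached as far as the arm can. A call with a number of a shift or a turn outside -1 to 1 is refused whole. A call with a gripper value outside its range is refused whole. The fingers move at their own pace and stop on an object; "force" is the grip in N (left out, the last holds). Time passes only in rows, so rows that do not move let the fingers close. It gives the time, the measured TCP pose, the force, the opening and the grip force at its end, in the units of the state.
- robot.get_state(): the state, without advancing time (a new reading comes with each control period).
- robot.get_image(name): name is "side" or "top" or "wrist"; returns the picture (480x640x3 uint8, red, green, blue); there is no depth.
- robot.camera_info(name): a dict with "mtx" (3x3 intrinsics, pixels), "k1" (the pictures are not rectified: a ray, as slopes to the right and down, at radius r is drawn at 1 + k1 r^2 times it, then the intrinsics apply), "R" (3x3) and "t" (3): a world point X has camera coordinates R X + t. Camera axes: x right, y down, z forward; pixel columns grow to the right and rows downward; lengths in m; the calibration is good to about 2 mm. A picture is of the moment at which its call begins: read the wrist's pose just before it. camera_info takes no time and is no camera call; for the wrist camera it gives the pose at the moment of the call.
- robot.hand_in(): hands the job in; it is judged then, once.
The state is a dict: "time_s": time; "joint_pos": joint angles; "dq": joint speeds; "tau": joint torques, N m; "eef_pos": TCP position; "eef_rot": TCP orientation; "force": force on the tool from outside, world axes, zero at the start; "wrist_torque": the same for the moment, N m; "grip_width": opening from 0.0 (shut) to 1.0 (fully open); "finger_force": force on a finger pad.
Only numpy, scipy, OpenCV 4.12 (cv2) and the standard library are available. Lean on these libraries where they do the work, as an engineer would, in place of code of your own. Each camera call takes 0.05 s, during which the arm holds its last target. There are 200 camera calls.

## Working session

There is one attempt and no reset: what is moved stays moved. The work goes in short steps, Python scripts to look and compute and a tool call to move; the robot and the scene stay as the last step left them, time stands still between calls to the robot, and variables do not carry over. Pictures are saved under pics/ and viewed, at most 10 in all, crops included, and the job is handed in when it is done.

Besides the shell and the picture viewer there is one more tool, called after "Emit:" by a JSON object that holds its "fn" and its "kwargs". step_arm: Moves the arm, as the interface text tells. Its arguments: {"type":"object","properties":{"rows":{"type":"array"},"force":{"type":"number"}},"required":["rows"]}

```bash
mkdir -p pics; ls; python3 - <<'E'
from cell import robot
import cv2
s=robot.get_state();print(s);print(robot.hold_point_z)
for n in("side","top"):
    cv2.imwrite(f"pics/{n}0.png",robot.get_image(n)[:,:,::-1]);print(n,robot.camera_info(n))
E
```

```text
pics
{'time_s': 0.0, 'joint_pos': array([ 1.57412364e+00,  3.59367907e-01,  1.10554700e-02, -3.69714282e-04,
       -1.22406598e+00, -2.88097009e-01]), 'dq': array([-0.00047636, -0.00077909, -0.00131307, -0.0003037 , -0.00050053,
        0.00021968]), 'tau': array([-2.37888671e-03, -5.82723463e+01,  2.93076038e+01,  6.99756458e+00,
        7.07656582e-03, -1.57113959e-04]), 'eef_pos': array([0.18953813, 0.64744881, 0.29122986]), 'eef_rot': array([ 8.07899774e-04,  9.89871131e-01, -1.41966500e-01, -5.71068156e-05]), 'force': array([ 0.70968184,  0.4254067 , -0.04439327]), 'wrist_torque': array([-0.0148607 ,  0.0328297 , -0.01000669]), 'finger_force': 0.0, 'grip_width': 0.9985880162959447}
0.0468
side {'mtx': array([[537.27341212,   0.        , 321.45116401],
       [  0.        , 537.27341212, 241.45928705],
       [  0.        ,   0.        ,   1.        ]]), 'k1': -0.07329911467180888, 'R': array([[ 0.94401874, -0.32977987, -0.00859365],
       [-0.24329898, -0.67839592, -0.69324208],
       [ 0.22278739,  0.65652435, -0.72065357]]), 't': array([-0.55774461,  0.21169751,  1.25863077])}
top {'mtx': array([[525.37798628,   0.        , 322.12754483],
       [  0.        , 525.37798628, 232.62101449],
       [  0.        ,   0.        ,   1.        ]]), 'k1': -0.0839338696807011, 'R': array([[ 0.02130811, -0.99961586, -0.01772253],
       [-0.98777903, -0.01831162, -0.15478136],
       [ 0.15439738,  0.02080404, -0.98778978]]), 't': array([-0.00460451,  0.58633719,  1.36087716])}
```

View pics/top0.png

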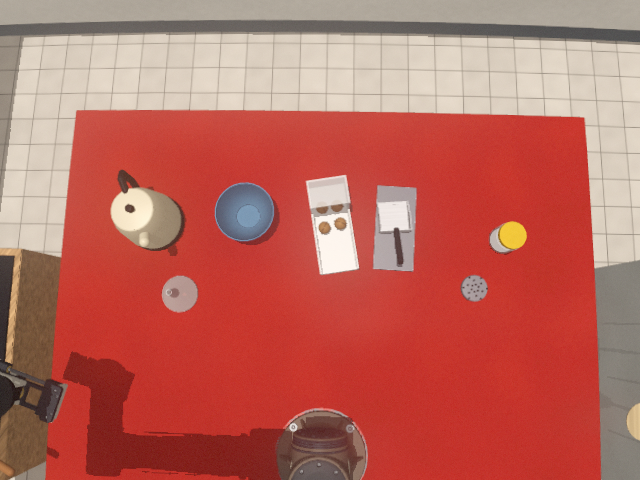

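View pics/side0.png

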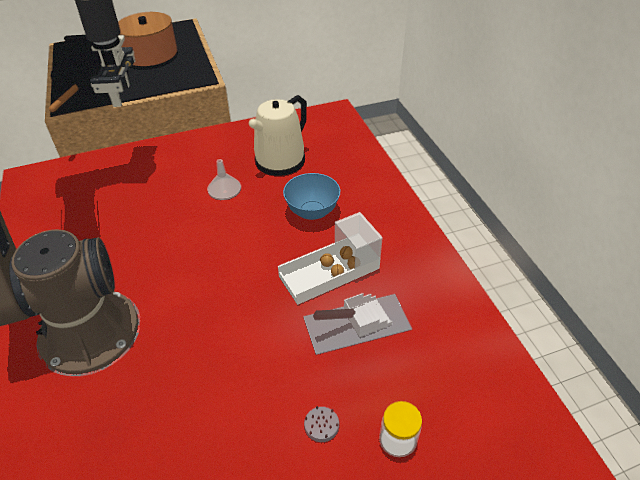

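The top view shows the bowl at about (245,212), the caddy at (332,225) with four walnuts at (322-342, 207-228), the mat at (395,228) with the scoop's lip pointing away from the robot, the kettle at (145,215), the funnel at (180,294), the jar at (510,237) and the scrubber at (475,288). The side view agrees. I'll enlarge both.

```bash
python3 - <<'E'
import cv2
t=cv2.imread("pics/top0.png")[165:285,300:425];cv2.imwrite("pics/c1.png",cv2.resize(t,None,fx=5,fy=5,interpolation=2)[:600])
t=cv2.imread("pics/side0.png")[205:355,270:420];cv2.imwrite("pics/c2.png",cv2.resize(t,None,fx=4,fy=4,interpolation=2))
E
```

```text
(no output)
```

View pics/c1.png

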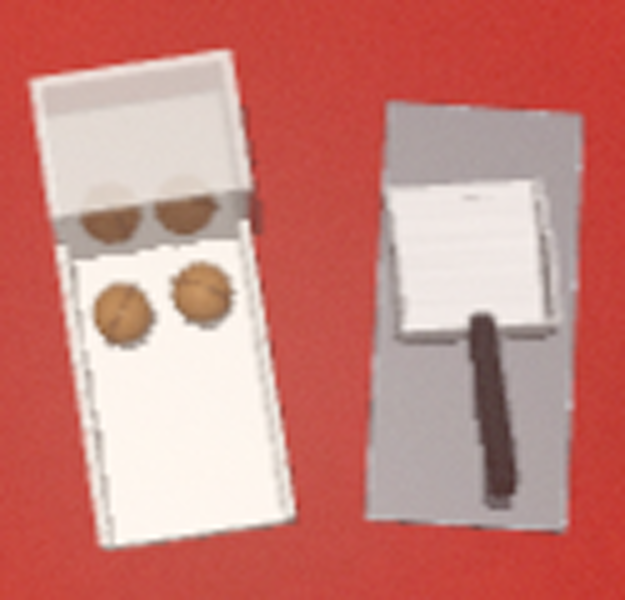

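View pics/c2.png

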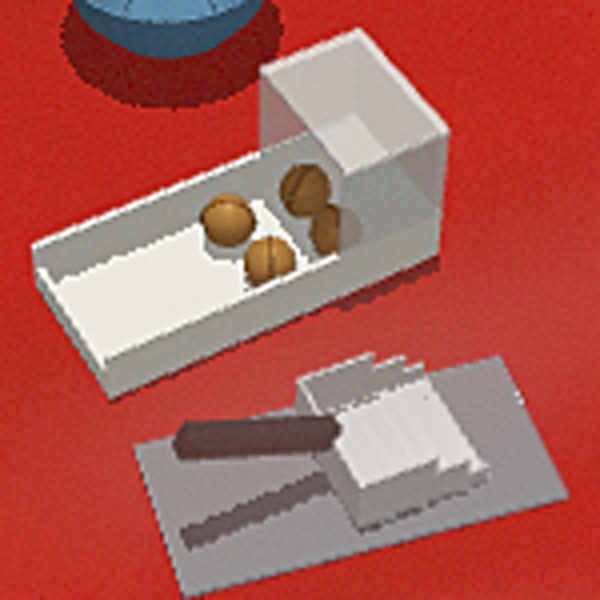

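The crops show these c1 pixels. Mat corners are (388,102), (583,115), (566,530), (366,519). The caddy hood roof is (30,80), (232,50), (252,190), (52,218) and its near base corners are (103,548), (297,522). The handle runs from (482,318) to (500,503), and the walnuts sit at (123,314), (202,293), (110,212), (186,208). In c2 the caddy corners and scoop pan corners are clear. Next I'll fit the poses.

```bash
cat > h.py <<'E'
import numpy as np, cv2
from cell import robot
from scipy.optimize import least_squares
from scipy.spatial.transform import Rotation as Rn
def proj(n,X,ci=None):
    c=ci or robot.camera_info(n); 
    P=np.atleast_2d(X)@c["R"].T+c["t"]; s=P[:,:2]/P[:,2:]
    s=s*(1+c["k1"]*(s**2).sum(1,keepdims=True)); K=c["mtx"]
    return s*[K[0,0],K[1,1]]+K[:2,2]
def ray(n,px,z):
    f=lambda q: (proj(n,[q[0],q[1],z])[0]-px)
    return least_squares(f,[.6,0]).x
def c1(u,v): return ((u+.5)/5-.5+300,(v+.5)/5-.5+165)
def c2(u,v): return ((u+.5)/4-.5+270,(v+.5)/4-.5+205)
def fit(pts,z0,p0=(.6,0,0)):
    T=[[p for p in pts if p[0]==n] for n in("top","side")]
    def f(q):
        c,s=np.cos(q[2]),np.sin(q[2]);r=[]
        for L in T:
            if not L: continue
            X=np.array([p[2] for p in L])/1000; W=np.c_[c*X[:,0]-s*X[:,1]+q[0],s*X[:,0]+c*X[:,1]+q[1],X[:,2]+z0]
            r.append((proj(L[0][0],W)-np.array([p[1] for p in L])).ravel())
        return np.concatenate(r)
    o=least_squares(f,p0,loss="soft_l1");return o.x,np.round(f(o.x),1)
def tcp():
    s=robot.get_state();w,x,y,z=s["eef_rot"];R=Rn.from_quat([x,y,z,w]).as_matrix()
    return s,s["eef_pos"],R
def go(target,yaw=None,cur=None):
    """tool-frame move fractions from cur (pos,R) to world target; yaw = heading of tool x"""
    s,p,R=tcp(); d=R.T@(np.array(target)-p)/.4
    y=np.arctan2(R[1,0],R[0,0]); out=np.round(d,4)
    print("t",s["time_s"],"pos",p.round(4),"yaw",round(y,4),"shift",out,"twist",None if yaw is None else round(-(yaw-y)/np.pi,4))
E
cat > m.py <<'E'
from h import *
t=lambda u,v,*X:("top",c1(u,v),X); s=lambda u,v,*X:("side",c2(u,v),X)
print("mat",fit([t(388,102,117.5,55,4),t(583,115,117.5,-55,4),t(566,530,-117.5,-55,4),t(366,519,-117.5,55,4),s(137,447,-117.5,55,4),s(185,596,-117.5,-55,4),s(568,495,117.5,-55,4),s(500,357,117.5,55,4)],0))
print("caddy",fit([t(30,80,119,52,116),t(232,50,119,-52,116),t(252,190,45,-52,116),t(52,218,45,52,116),t(103,548,-119,52,0),t(297,522,-119,-52,0),s(112,398,-119,-52,0),s(438,258,119,-52,0),s(447,130,119,-52,116),s(360,28,119,52,116),s(262,70,45,52,116),s(345,172,45,-52,116)],0))
print("scoop",fit([t(388,187,43.5,42,8),t(402,337,-43.5,42,20),t(482,318,-42,0,50),t(500,495,-135,0,90),s(363,528,-43.5,-42,0),s(488,478,43.5,-42,1),s(298,380,-43.5,42,42),s(360,482,-43.5,-42,42)],.004))
for u,v in((123,314),(202,293),(110,212),(186,208)): print("nut",ray("top",np.array(c1(u,v)),.021))
for n,px,z in(("bowl",(244.7,212),.075),("kettle",(150,222),.0),("funnel",(180,294),.02),("scr",(475,288),.02),("jar",(512,236),.1)): print(n,ray("top",np.array(px),z))
print(ray("side",np.array((312,190)),.075))
E
python3 m.py
```

```text
mat (array([ 0.61200304, -0.19269448, -0.04633097]), array([ 0. , -0.5,  0.3, -0.6,  0.3,  0.2,  0. , -0.2, -1.2, -0.4, -0.4,
        0.4,  0.4,  0.2, -0.2, -0.6]))
caddy (array([ 0.60321268, -0.02127128,  0.1694859 ]), array([ 0.5, -0.4, -0.2, -0.3,  0.3, -0.7,  0.2, -0.3,  0.3,  0.5, -0.8,
       -0. , -0.9,  0.6, -0.4, -0.6,  0.6, -0. , -0.2,  0. , -0.9, -0.5,
        0.1,  0.4]))
scoop (array([ 0.64134342, -0.18698631,  0.06815921]), array([-0.2, -0.6, -0.6, -0.3,  0.1,  0.4,  0.9, -1.7, -1.7,  0.1,  0.3,
       -0.1, -0.3, -0.5, -0.2,  1.1]))
nut [0.60468145 0.00225387]
nut [ 0.61710039 -0.0406506 ]
nut [0.66133373 0.01056785]
nut [ 0.66431559 -0.0311174 ]
bowl [0.63319562 0.21274344]
kettle [0.61472683 0.49346791]
funnel [0.41484422 0.38920305]
scr [ 0.44718807 -0.40680907]
jar [ 0.578071   -0.48448169]
[0.6393668  0.21650575]
```

```bash
python3 -c "
from h import *
go([.551,-.193,.25],.068)
print(ray('top',np.array(c1(491,408)),.078))"
```

```text
t 0.1 pos [0.1896 0.6475 0.2913] yaw -0.2849 shift [1.4577 1.7623 0.1061] twist -0.1123
[ 0.54914344 -0.19126883]
```

Emit:
{"fn": "step_arm", "kwargs": {"rows": [[[0.073,0.088,0.005],0,1],[[0.073,0.088,0.005],0,1],[[0.073,0.088,0.005],0,1],[[0.073,0.088,0.005],0,1],[[0.073,0.088,0.005],0,1],[[0.073,0.088,0.005],0,1],[[0.073,0.088,0.005],0,1],[[0.073,0.088,0.005],0,1],[[0.073,0.088,0.005],0,1],[[0.073,0.088,0.005],0,1],[[0.073,0.088,0.005],0,1],[[0.073,0.088,0.005],0,1]]}}

```text
time_s: 1.6
eef_pos: [0.4074, 0.1425, 0.2681]
eef_rot: [-0.0, 0.99, -0.142, 0.0]
force: [0.9, 0.2, -0.5]
grip_width: 0.999
finger_force: 0.0
```

Emit:
{"fn": "step_arm", "kwargs": {"rows": [[[0.073,0.088,0.005],0,1],[[0.073,0.088,0.005],0,1],[[0.073,0.088,0.005],0,1],[[0.073,0.088,0.005],0,1],[[0.073,0.088,0.005],0,1],[[0.073,0.088,0.005],0,1],[[0.073,0.088,0.005],0,1],[[0.073,0.088,0.005],0,1],[[0,0,0],-0.05,1],[[0,0,0],-0.05,1],[[0,0,0],-0.012,1],[[0,0,0],0,1]]}}

```text
time_s: 3.1
eef_pos: [0.5521, -0.192, 0.2518]
eef_rot: [-0.0, 0.999, 0.033, -0.0]
force: [-0.1, 0.5, -1.3]
grip_width: 0.998
finger_force: 0.0
```

```bash
python3 -c "
from h import *
go([.550,-.193,.1143],.068);print(robot.get_state()['joint_pos'])"
```

```text
t 3.1 pos [ 0.5521 -0.192   0.2518] yaw 0.0665 shift [-0.0052  0.0023  0.3437] twist -0.0005
[-3.88323866e-04  2.41159614e-01 -2.50192879e-01 -1.42452222e-04
 -1.08018153e+00  1.63775216e+00]
```

Emit:
{"fn": "step_arm", "kwargs": {"rows": [[[-0.005,0.002,0.08],0,1],[[0,0,0.08],0,1],[[0,0,0.08],0,1],[[0,0,0.06],0,1],[[0,0,0.044],0,1],[[0,0,0],0,-1],[[0,0,0],0,-1],[[0,0,0],0,-1],[[0,0,0],0,-1],[[0,0,0],0,-1],[[0,0,0],0,-1]], "force": 50}}

```text
time_s: 4.47
eef_pos: [0.5504, -0.1929, 0.1147]
eef_rot: [0.0, 0.999, 0.034, 0.0]
force: [-0.1, 1.1, 0.8]
grip_width: 0.381
finger_force: 0.0
```

```bash
python3 -c "
from h import *
go([.550,-.193,.1143],.068);s=robot.get_state();print(s['force'],s['wrist_torque'])"
```

```text
t 4.475 pos [ 0.5504 -0.1929  0.1147] yaw 0.067 shift [-0.0011  0.0002  0.0011] twist -0.0003
[-0.13452811  1.06572907  0.77848567] [-0.01784079 -0.01179708 -0.00595797]
```

Emit:
{"fn": "step_arm", "kwargs": {"rows": [[[0,0,0],0,-1],[[0,0,0],0,-1],[[0,0,0],0,-1],[[0,0,0],0,-1],[[0,0,0],0,-1],[[0,0,0],0,-1]]}}

```text
time_s: 5.22
eef_pos: [0.5504, -0.1929, 0.1145]
eef_rot: [-0.0, 0.999, 0.034, -0.0]
force: [-0.1, -0.7, -0.5]
grip_width: 0.156
finger_force: 50.0
```

Emit:
{"fn": "step_arm", "kwargs": {"rows": [[[0,0,-0.02],0,-1],[[0,0,-0.05],0,-1],[[0,0,-0.06],0,-1],[[0,0,-0.06],0,-1],[[0,0,-0.04],0,-1],[[0,0,-0.01],0,-1],[[0,0,0],0,-1]]}}

```text
time_s: 6.1
eef_pos: [0.5501, -0.1928, 0.2102]
eef_rot: [-0.0, 0.999, 0.033, -0.0]
force: [-0.6, 1.0, -2.1]
grip_width: 0.155
finger_force: 50.0
```

```bash
python3 - <<'E'
from h import *
s=robot.get_state();print(s['force'],s['wrist_torque'],s['finger_force'])
im=robot.get_image("side");cv2.imwrite("pics/s1.png",cv2.resize(im[180:340,250:440,::-1],None,fx=3.5,fy=3.5,interpolation=2))
# caddy-frame start: scoop origin at caddy (-68,0), grip 90.5 behind
c,sn=np.cos(.1695),np.sin(.1695)
for x in(-.068,.031):
    g=x-.0905;print("grip",[.6032+c*g,-.0213+sn*g])
g=-.068-.0905
go([.6032+c*g,-.0213+sn*g,.22],.1695)
E
```

```text
[-0.55203111  0.96876615 -2.1016942 ] [-0.02902795  0.11850222 -0.04298576] 49.98503386974335
grip [np.float64(0.44697142627112746), np.float64(-0.04803729138567055)]
grip [np.float64(0.5445526805244926), np.float64(-0.03133702736559872)]
t 6.15 pos [ 0.5499 -0.1928  0.2098] yaw 0.0669 shift [-0.2327 -0.3783 -0.0252] twist -0.0327
```

View pics/s1.png

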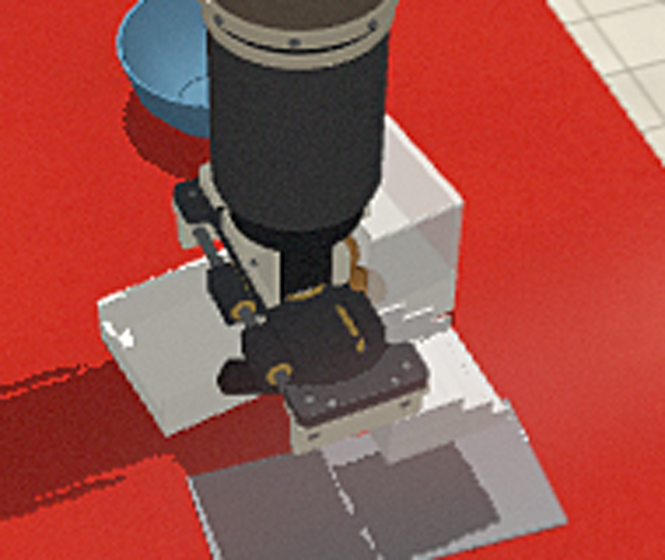

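The scoop is held and looks level at about (420,440), with the mat below it and the caddy hood to its left. I'll pull back first, clear of the hood, then move over.

Emit:
{"fn": "step_arm", "kwargs": {"rows": [[[-0.06,0,0],0,-1],[[-0.09,0,0],0,-1],[[-0.083,-0.04,0],0,-1],[[0,-0.09,0],0,-1],[[0,-0.09,0],0,-1],[[0,-0.09,0],0,-1],[[0,-0.06,0],0,-1],[[0,-0.008,0],-0.0327,-1],[[0,0,0],0,-1],[[0,0,0],0,-1]]}}

```text
time_s: 7.4
eef_pos: [0.447, -0.0485, 0.2101]
eef_rot: [0.0, 0.996, 0.084, -0.0]
force: [-0.8, -0.3, -2.1]
grip_width: 0.154
finger_force: 50.0
```

```bash
python3 - <<'E'
from h import *
go([.4470,-.0480,.1185],.1695)
s=robot.get_state();print(s['force'],s['wrist_torque'],s['joint_pos'])
a=robot.get_image("side")[190:340,250:400,::-1];b=robot.get_image("top")[165:285,290:390,::-1]
cv2.imwrite("pics/s2.png",np.hstack([cv2.resize(a,(400,400),interpolation=2),cv2.resize(b,(333,400),interpolation=2)]))
E
```

```text
t 7.4 pos [ 0.447  -0.0485  0.2101] yaw 0.1675 shift [ 0.0003 -0.0013  0.229 ] twist -0.0006
[-0.80482732 -0.32612396 -2.11741535] [-0.07018579  0.05307603  0.03657955] [ 3.32527421e-01  5.84744757e-02 -5.81399669e-01 -5.23532180e-05
 -9.31931397e-01  1.40577831e+00]
```

View pics/s2.png

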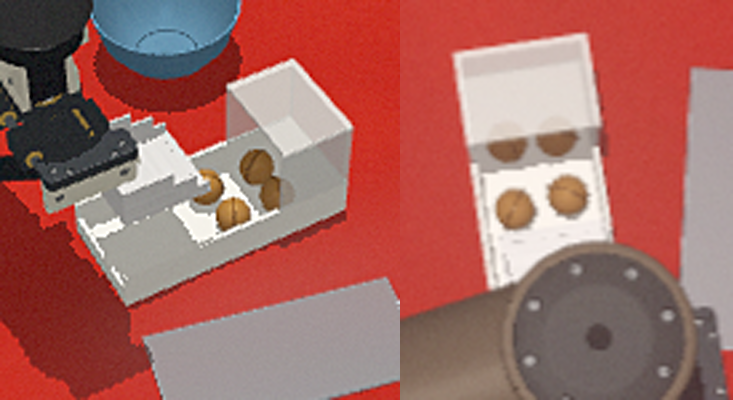

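The scoop is over the near end of the caddy and lined up. The two front nuts are at (515,208) and (567,195) in the right half. I'll lower it to the floor.

Emit:
{"fn": "step_arm", "kwargs": {"rows": [[[0,-0.001,0.05],0,-1],[[0,0,0.07],0,-1],[[0,0,0.06],0,-1],[[0,0,0.03],0,-1],[[0,0,0.015],0,-1],[[0,0,0.007],0,-1],[[0,0,0.005],0,-1],[[0,0,0.002],0,-1],[[0,0,0],0,-1],[[0,0,0],0,-1]], "force": 30}}

```text
time_s: 8.75
eef_pos: [0.4473, -0.0478, 0.1152]
eef_rot: [-0.0, 0.996, 0.085, 0.0]
force: [0.7, -0.1, -1.4]
grip_width: 0.16
finger_force: 30.0
```

Emit:
{"fn": "step_arm", "kwargs": {"rows": [[[0,0,0.003],0,-1],[[0,0,0],0,-1],[[0,0,0],0,-1]]}}

```text
time_s: 9.12
eef_pos: [0.4472, -0.0479, 0.1143]
eef_rot: [0.0, 0.996, 0.085, 0.0]
force: [-3.6, 1.0, 6.9]
grip_width: 0.157
finger_force: 30.0
```

Emit:
{"fn": "step_arm", "kwargs": {"rows": [[[0.03,0,0],0,-1],[[0.045,0,0],0,-1],[[0.045,0,0],0,-1],[[0.045,0,0],0,-1],[[0.035,0,0],0,-1],[[0.03,0,0],0,-1],[[0.012,0,0],0,-1],[[0,0,0],0,-1],[[0,0,0],0,-1],[[0,0,0],0,-1]]}}

```text
time_s: 10.38
eef_pos: [0.5423, -0.0319, 0.1144]
eef_rot: [0.0, 0.996, 0.085, -0.0]
force: [-3.6, -2.0, 6.9]
grip_width: 0.155
finger_force: 30.0
```

```bash
python3 - <<'E'
from h import *
s,p,R=tcp();c,sn=np.cos(.1695),np.sin(.1695);d=p[:2]-[.6032,-.0213];print("caddy grip",c*d[0]+sn*d[1],-sn*d[0]+c*d[1],p[2],s['force'])
a=robot.get_image("side")[190:310,290:410,::-1];b=robot.get_image("top")[165:285,290:390,::-1]
cv2.imwrite("pics/s3.png",np.hstack([cv2.resize(a,(440,440),interpolation=2),cv2.resize(b,(360,432),interpolation=2)[:440] if 0 else cv2.resize(b,(360,440),interpolation=2)]))
E
```

```text
caddy grip -0.061793813230971814 -0.00022100665228087096 0.11435582575994302 [-3.58538145 -1.97316098  6.92692441]
```

View pics/s3.png

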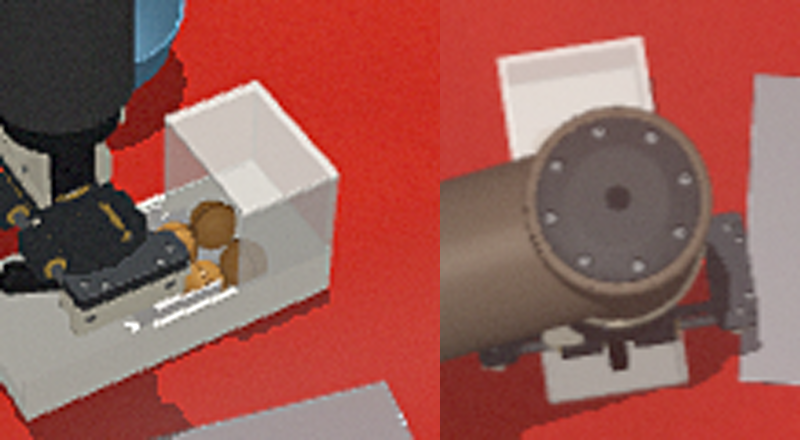

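The scoop's lip is at caddy x 72 mm. The front nuts are at (175,240) and (205,275) and the rear ones at (213,222) and (245,260). I'll check whether the rear nuts are inside the pan.

```bash
python3 - <<'E'
from h import *
c,sn=np.cos(.1695),np.sin(.1695)
for u,v in((175,240),(205,278),(213,224),(247,260)):
    q=ray("side",np.array([290+u*120/440-.4,190+v*120/440-.4]),.024)-[.6032,-.0213];print(c*q[0]+sn*q[1],-sn*q[0]+c*q[1])
E
```

```text
0.03817302240218134 0.022467989802465234
0.038366169391484024 -0.018550657468817004
0.069395252411226 0.022522652824550383
0.07244071812957968 -0.01857778844304963
```

Emit:
{"fn": "step_arm", "kwargs": {"rows": [[[0.005,0,0],0,-1],[[0,0,0],0,-1],[[-0.005,0,0.005],0,-1],[[-0.008,0,0.006],0,-1],[[-0.006,0,0.006],0,-1],[[-0.006,0,0.006],0,-1],[[-0.006,0,0.006],0,-1],[[0,0,0],0,-1]], "force": 12}}

```text
time_s: 11.48
eef_pos: [0.5326, -0.0334, 0.1024]
eef_rot: [0.0, 0.996, 0.085, 0.0]
force: [-0.3, -2.4, 4.6]
grip_width: 0.156
finger_force: 12.0
```

Emit:
{"fn": "step_arm", "kwargs": {"rows": [[[-0.005,0,0.007],0,-1],[[-0.005,0,0.007],0,-1],[[0,0,0],0,-1],[[0,0,0],0,-1]]}}

```text
time_s: 11.98
eef_pos: [0.5282, -0.034, 0.0964]
eef_rot: [0.0, 0.996, 0.085, -0.0]
force: [-0.4, -1.8, 2.4]
grip_width: 0.162
finger_force: 12.0
```

```bash
python3 - <<'E'
from h import *
s,p,R=tcp();print(p,s['force'])
a=robot.get_image("side")[190:310,290:410,::-1]
cv2.imwrite("pics/s4.png",cv2.resize(a,(600,600),interpolation=2))
E
```

```text
[ 0.52820193 -0.03400587  0.09636226] [-0.41129779 -1.84018173  2.43744859]
```

View pics/s4.png

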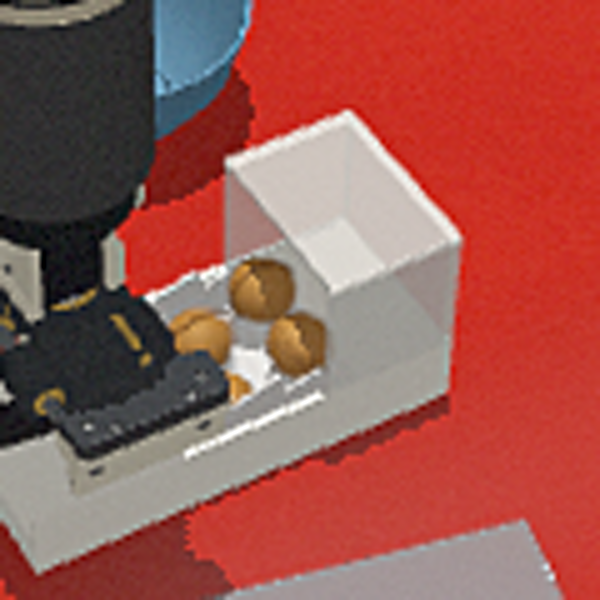

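All four walnuts sit in the tilted pan at (262,290), (298,345), (200,335) and (235,385). I'll tighten the grip, back out and lift.

Emit:
{"fn": "step_arm", "kwargs": {"rows": [[[0,0,0],0,-1],[[0,0,0],0,-1],[[-0.005,0,-0.008],0,-1],[[-0.015,0,-0.01],0,-1],[[-0.02,0,-0.005],0,-1],[[-0.025,0,0],0,-1],[[-0.025,0,0],0,-1],[[-0.025,0,0],0,-1],[[-0.025,0,-0.005],0,-1],[[-0.02,0,-0.015],0,-1],[[-0.01,0,-0.025],0,-1],[[0,0,-0.03],0,-1]], "force": 55}}

```text
time_s: 13.52
eef_pos: [0.4614, -0.0454, 0.1368]
eef_rot: [-0.0, 0.996, 0.085, 0.0]
force: [0.0, 0.6, -0.9]
grip_width: 0.153
finger_force: 55.0
```

Emit:
{"fn": "step_arm", "kwargs": {"rows": [[[0,0,-0.035],0,-1],[[0,0,-0.04],0,-1],[[0,0,-0.04],0,-1],[[0,0,-0.04],0,-1],[[0,0,-0.04],0,-1],[[0,0,-0.04],0,-1],[[0,0,-0.03],0,-1],[[0,0,-0.015],0,-1],[[0,0,-0.007],0,-1],[[0,0,0],0,-1]]}}

```text
time_s: 14.78
eef_pos: [0.4613, -0.0454, 0.2504]
eef_rot: [-0.0, 0.996, 0.085, -0.0]
force: [-0.7, 0.5, -2.5]
grip_width: 0.157
finger_force: 55.0
```

```bash
python3 - <<'E'
from h import *
go([.549,.200,.25],.1695);s=robot.get_state();print(s['force'],s['wrist_torque'],s['joint_pos'])
a=robot.get_image("side")[140:290,250:400,::-1]
cv2.imwrite("pics/s5.png",cv2.resize(a,(600,600),interpolation=2))
E
```

```text
t 14.775 pos [ 0.4613 -0.0454  0.2504] yaw 0.1697 shift [ 0.3198 -0.5677  0.0008] twist 0.0001
[-0.70552172  0.48377358 -2.53316497] [-0.06819535  0.13315988 -0.03724301] [ 3.28350341e-01  3.94736738e-02 -4.97410807e-01 -1.20010798e-04
 -1.03428650e+00  1.41221948e+00]
```

View pics/s5.png

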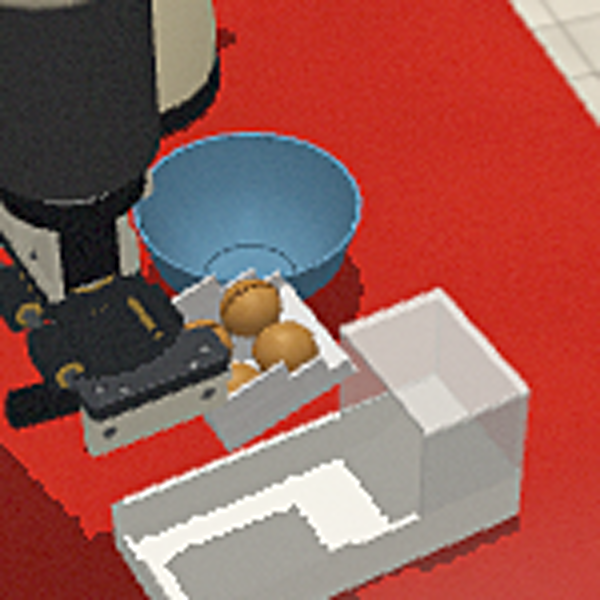

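All four walnuts stay in the pan, lip up, at (250,305), (285,345), (205,335) and (240,378), and the caddy is empty. Next I carry them over the bowl smoothly.

Emit:
{"fn": "step_arm", "kwargs": {"rows": [[[0.01,-0.018,0],0,-1],[[0.02,-0.036,0],0,-1],[[0.03,-0.053,0],0,-1],[[0.04,-0.071,0],0,-1],[[0.04,-0.071,0],0,-1],[[0.04,-0.071,0],0,-1],[[0.04,-0.071,0],0,-1],[[0.04,-0.071,0],0,-1],[[0.03,-0.053,0],0,-1],[[0.02,-0.036,0],0,-1],[[0.01,-0.017,0],0,-1],[[0,0,0],0,-1]]}}

```text
time_s: 16.32
eef_pos: [0.5491, 0.2001, 0.2504]
eef_rot: [0.0, 0.996, 0.085, -0.0]
force: [0.2, -0.3, -1.7]
grip_width: 0.154
finger_force: 55.0
```

Emit:
{"fn": "step_arm", "kwargs": {"rows": [[[0,0,0],0,-1],[[0,0,0],0,-1]], "force": 12}}

```text
time_s: 16.58
eef_pos: [0.549, 0.1995, 0.2508]
eef_rot: [-0.0, 0.996, 0.084, 0.0]
force: [-0.0, -0.9, -1.9]
grip_width: 0.159
finger_force: 12.0
```

```bash
python3 - <<'E'
from h import *
go([.549,.200,.25],.1695);s=robot.get_state();print(s['force'],s['wrist_torque'])
E
```

```text
t 16.575 pos [0.549  0.1995 0.2508] yaw 0.1691 shift [ 0.0001 -0.0013  0.0019] twist -0.0001
[-0.00753805 -0.86956205 -1.89801528] [-0.06276924  0.17869685  0.00831083]
```

```bash
cat > d.py <<'E'
from h import *
import os
a=robot.get_image("side");b=np.load("l.npy") if os.path.exists("l.npy") else a
np.save("l.npy",a);d=cv2.absdiff(a,b).max(2)>40
hsv=cv2.cvtColor(a,cv2.COLOR_RGB2HSV);m=cv2.inRange(hsv,(8,110,60),(22,255,255))[120:300,230:420]
n,_,st,ce=cv2.connectedComponentsWithStats(m)
print("changed",d.sum(),"brown",[(tuple((ce[i]+[230,120]).round().astype(int)),int(st[i,4])) for i in range(1,n) if st[i,4]>8])
s=robot.get_state();print(s['time_s'],s['force'].round(1),s['wrist_torque'].round(2))
E
python3 d.py
```

```text
changed 0 brown [((np.int64(266), np.int64(138)), 9), ((np.int64(291), np.int64(144)), 21), ((np.int64(266), np.int64(145)), 15), ((np.int64(274), np.int64(156)), 12), ((np.int64(311), np.int64(168)), 219)]
16.625 [-0.1  0.9 -2.5] [-0.06  0.24 -0.02]
```

Emit:
{"fn": "step_arm", "kwargs": {"rows": [[[0,0,0],0,-1],[[0,0,0],0,-1]], "force": 8}}

```text
time_s: 16.88
eef_pos: [0.5491, 0.1999, 0.2506]
eef_rot: [-0.0, 0.996, 0.085, 0.0]
force: [-1.7, -0.2, -1.9]
grip_width: 0.156
finger_force: 8.0
```

```bash
python3 d.py
```

```text
changed 1159 brown [((np.int64(266), np.int64(137)), 9), ((np.int64(291), np.int64(144)), 22), ((np.int64(266), np.int64(144)), 13), ((np.int64(274), np.int64(156)), 11), ((np.int64(303), np.int64(174)), 128), ((np.int64(319), np.int64(183)), 79)]
16.925 [-0.1 -0.5 -1.7] [-0.08  0.09 -0.02]
```

Emit:
{"fn": "step_arm", "kwargs": {"rows": [[[0,0,0],0,-1]], "force": 6}}

```text
time_s: 17.05
eef_pos: [0.5492, 0.2001, 0.2507]
eef_rot: [-0.0, 0.996, 0.085, 0.0]
force: [-0.2, -0.1, -1.9]
grip_width: 0.161
finger_force: 6.0
```

```bash
python3 d.py
```

```text
changed 455 brown [((np.int64(266), np.int64(142)), 24), ((np.int64(291), np.int64(144)), 21), ((np.int64(274), np.int64(156)), 12), ((np.int64(307), np.int64(175)), 193), ((np.int64(311), np.int64(201)), 114)]
17.1 [ 0.2 -0.1 -1.8] [-0.07  0.06 -0.04]
```

Emit:
{"fn": "step_arm", "kwargs": {"rows": [[[0,0,0],0,-1],[[0,0,0],0,-1]], "force": 10}}

```text
time_s: 17.35
eef_pos: [0.5492, 0.2002, 0.2506]
eef_rot: [-0.0, 0.996, 0.085, 0.0]
force: [-0.6, -0.0, -1.4]
grip_width: 0.16
finger_force: 10.0
```

```bash
python3 d.py; python3 -c "
import numpy as np,cv2
a=np.load('l.npy');cv2.imwrite('pics/s6.png',cv2.resize(a[110:260,240:390,::-1],(600,600),interpolation=2))"
```

```text
changed 676 brown [((np.int64(266), np.int64(138)), 11), ((np.int64(291), np.int64(143)), 22), ((np.int64(266), np.int64(144)), 17), ((np.int64(274), np.int64(155)), 11), ((np.int64(325), np.int64(192)), 187), ((np.int64(309), np.int64(205)), 135)]
17.4 [-0.7 -0.5 -1.6] [-0.03  0.    0.01]
```

View pics/s6.png

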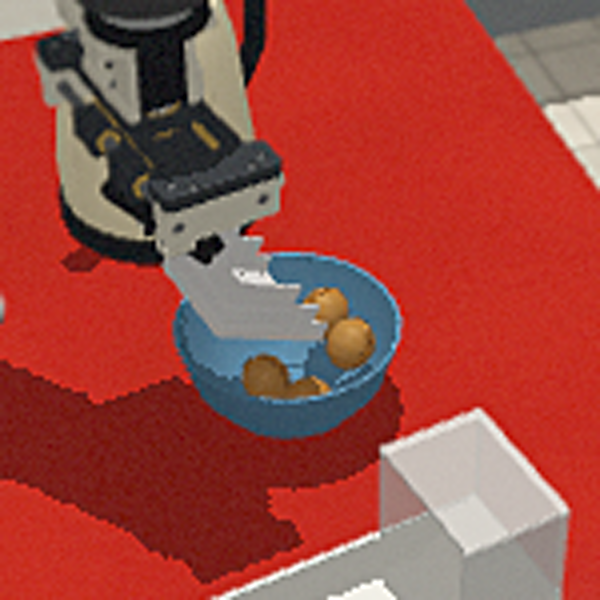

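All four walnuts are in the bowl, at (265,375), (310,388), (350,342) and (325,303), and the empty scoop droops lip-down. I'll lift it out and take it to the mat.

Emit:
{"fn": "step_arm", "kwargs": {"rows": [[[0,0,0],0,-1],[[0,0,0],0,-1],[[0,0,-0.05],0,-1],[[0,0,-0.08],0,-1],[[0,0,-0.07],0,-1],[[0,0,0],0,-1]], "force": 50}}

```text
time_s: 18.15
eef_pos: [0.5501, 0.2006, 0.3332]
eef_rot: [-0.001, 0.996, 0.085, 0.002]
force: [0.9, -0.4, -1.3]
grip_width: 0.156
finger_force: 50.0
```

```bash
python3 d.py; python3 -c "
from h import *
go([.61,-.191,.33],.02)"
```

```text
changed 13033 brown [((np.int64(272), np.int64(127)), 16), ((np.int64(313), np.int64(202)), 300)]
18.2 [-0.2 -0.3 -1.2] [-0.08  0.12 -0.02]
t 18.2 pos [0.5493 0.2003 0.3314] yaw 0.1697 shift [-0.0158  0.9898  0.0024] twist 0.0476
```

Emit:
{"fn": "step_arm", "kwargs": {"rows": [[[0,0.06,0],0,-1],[[-0.002,0.1,0],0,-1],[[-0.002,0.11,0],0,-1],[[-0.002,0.11,0],0,-1],[[-0.002,0.11,0],0,-1],[[-0.002,0.11,0],0,-1],[[-0.002,0.11,0],0,-1],[[-0.002,0.11,0],0,-1],[[-0.002,0.1,0],0,-1],[[0,0.07,0],0,-1],[[0,0,0],0.0476,-1],[[0,0,0],0,-1]]}}

```text
time_s: 19.7
eef_pos: [0.6093, -0.1916, 0.329]
eef_rot: [-0.0, 1.0, 0.01, -0.001]
force: [-0.3, 0.5, -2.8]
grip_width: 0.155
finger_force: 50.0
```

```bash
python3 - <<'E'
from h import *
go([.61,-.191,.21],.02)
# pitch estimate: bright-grey scoop silhouette vs model, side view
a=robot.get_image("side");np.save("l.npy",a)
s,p,R=tcp();g=p+R@[0,0,.0468];y=.02
from itertools import product
hsv=cv2.cvtColor(a,cv2.COLOR_RGB2HSV);m=(hsv[...,1]<50)&(hsv[...,2]>110)
P=np.array([[x,yy,z] for x,yy,h in((-43.5,42,42),(6.5,42,42),(43.5,42,2),(-43.5,-42,42),(6.5,-42,42),(43.5,-42,2)) for z in(0,h)])/1000-[-.0905,0,.0635]
best=[]
for al in range(-10,91,5):
    Q=P@Rn.from_euler("y",al,degrees=True).as_matrix().T@Rn.from_euler("z",y).as_matrix().T+g
    hull=cv2.convexHull(proj("side",Q).astype(np.int32));k=np.zeros(m.shape,np.uint8);cv2.fillConvexPoly(k,hull,1);k=k>0
    lower=Q[:,2].min();best.append((round((m&k).sum()/(k).sum(),2),al,round(lower,3)))
print(best)
E
```

```text
t 19.7 pos [ 0.6093 -0.1916  0.329 ] yaw 0.0201 shift [ 0.0024 -0.0014  0.2975] twist 0.0
[(np.float64(0.11), -10, np.float64(0.228)), (np.float64(0.16), -5, np.float64(0.223)), (np.float64(0.23), 0, np.float64(0.219)), (np.float64(0.3), 5, np.float64(0.208)), (np.float64(0.39), 10, np.float64(0.197)), (np.float64(0.49), 15, np.float64(0.187)), (np.float64(0.59), 20, np.float64(0.177)), (np.float64(0.71), 25, np.float64(0.168)), (np.float64(0.73), 30, np.float64(0.161)), (np.float64(0.72), 35, np.float64(0.154)), (np.float64(0.7), 40, np.float64(0.148)), (np.float64(0.68), 45, np.float64(0.143)), (np.float64(0.67), 50, np.float64(0.139)), (np.float64(0.67), 55, np.float64(0.136)), (np.float64(0.65), 60, np.float64(0.135)), (np.float64(0.63), 65, np.float64(0.134)), (np.float64(0.64), 70, np.float64(0.135)), (np.float64(0.66), 75, np.float64(0.137)), (np.float64(0.68), 80, np.float64(0.14)), (np.float64(0.71), 85, np.float64(0.144)), (np.float64(0.74), 90, np.float64(0.149))]
```

Emit:
{"fn": "step_arm", "kwargs": {"rows": [[[-0.02,0,0.07],0,-1],[[-0.02,0,0.1],0,-1],[[0,0,0.1],0,-1],[[0,0,0.07],0,-1],[[0,0,0.03],0,-1],[[0,0,0],0,-1]], "force": 50}}

```text
time_s: 20.5
eef_pos: [0.5937, -0.1913, 0.1822]
eef_rot: [0.0, 1.0, 0.011, -0.001]
force: [0.0, -0.3, -0.8]
grip_width: 0.157
finger_force: 50.0
```

Emit:
{"fn": "step_arm", "kwargs": {"rows": [[[0,0,0.01],0,-1],[[0,0,0.01],0,-1],[[-0.005,0,0.005],0,-1],[[0,0,0],0,-1]], "force": 14}}

```text
time_s: 21.0
eef_pos: [0.5916, -0.1917, 0.1726]
eef_rot: [-0.0, 1.0, 0.01, -0.0]
force: [0.8, -0.5, -1.0]
grip_width: 0.157
finger_force: 14.0
```

Emit:
{"fn": "step_arm", "kwargs": {"rows": [[[-0.005,0,0.01],0,-1],[[-0.01,0,0.01],0,-1],[[-0.01,0,0.01],0,-1],[[-0.012,0,0.01],0,-1],[[-0.012,0,0.01],0,-1],[[0,0,0],0,-1]], "force": 12}}

```text
time_s: 21.75
eef_pos: [0.5717, -0.192, 0.1522]
eef_rot: [-0.0, 1.0, 0.01, -0.0]
force: [0.6, -0.4, -1.1]
grip_width: 0.158
finger_force: 12.0
```

Emit:
{"fn": "step_arm", "kwargs": {"rows": [[[-0.011,0,0.012],0,-1],[[-0.011,0,0.012],0,-1],[[-0.01,0,0.012],0,-1],[[-0.01,0,0.012],0,-1],[[-0.009,0,0.012],0,-1],[[0,0,0],0,-1]]}}

```text
time_s: 22.5
eef_pos: [0.5511, -0.1924, 0.128]
eef_rot: [-0.0, 1.0, 0.01, -0.001]
force: [0.6, -0.5, -1.6]
grip_width: 0.155
finger_force: 12.0
```

```bash
cat > p.py <<'E'
from h import *
go([.55,-.193,.1145],.02);s=robot.get_state();print(s['force'].round(1))
a=robot.get_image("side");s,p,R=tcp();g=p+R@[0,0,.0468]
hsv=cv2.cvtColor(a,cv2.COLOR_RGB2HSV);m=(hsv[...,1]<50)&(hsv[...,2]>110)
E
python3 p.py
```

```text
t 22.5 pos [ 0.5511 -0.1924  0.128 ] yaw 0.0201 shift [-0.0027  0.0014  0.0338] twist 0.0
[ 0.6 -0.5 -1.6]
```

Emit:
{"fn": "step_arm", "kwargs": {"rows": [[[-0.006,0,0.01],0,-1],[[-0.006,0,0.01],0,-1],[[-0.006,0,0.01],0,-1],[[0,0,0.004],0,-1],[[0,0,0.003],0,-1],[[0,0,0],0,-1]], "force": 8}}

```text
time_s: 23.3
eef_pos: [0.5444, -0.1926, 0.1138]
eef_rot: [0.0, 1.0, 0.01, -0.0]
force: [-1.4, 0.8, 0.4]
grip_width: 0.164
finger_force: 8.0
```

```bash
python3 - <<'E'
from h import *
go([.55,-.193,.1145],.02)
a=robot.get_image("side");cv2.imwrite("pics/n.png",a[:,:,::-1]);s,p,R=tcp();print(s['force']);g=p+R@[0,0,.0468]
hsv=cv2.cvtColor(a,cv2.COLOR_RGB2HSV);m=((hsv[...,1]<50)&(hsv[...,2]>185)).astype(np.uint8)
# predicted lip corner pixels if flat, and the white blob's extents there
Q=np.array([[.134,.042,-.0635],[.134,-.042,-.0635],[.047,-.042,-.0635],[.047,-.042,-.0215],[.047,.042,-.0215]])
for al in(-5,0,5,10):print(al,proj("side",Q@Rn.from_euler("y",al,degrees=True).as_matrix().T@Rn.from_euler("z",.02).as_matrix().T+g).round(0).tolist())
n,l,st,ce=cv2.connectedComponentsWithStats(m);print([st[i].tolist() for i in range(1,n) if st[i,4]>60 and st[i,0]>300 and st[i,1]>250])
for v in range(270,345,5): print(v,"".join("W" if m[v,u] else ("r" if hsv[v,u,1]>120 else ("k" if hsv[v,u,2]<90 else ".")) for u in range(305,420,2)))
E
```

```text
t 23.3 pos [ 0.5444 -0.1926  0.1138] yaw 0.0202 shift [ 0.0141  0.0013 -0.0019] twist 0.0001
[-1.92223022  1.04961061  0.50132041]
-5 [[377.0, 297.0], [392.0, 324.0], [358.0, 337.0], [357.0, 327.0], [343.0, 299.0]]
0 [[375.0, 301.0], [390.0, 327.0], [355.0, 339.0], [356.0, 328.0], [342.0, 300.0]]
5 [[372.0, 304.0], [387.0, 331.0], [353.0, 340.0], [355.0, 329.0], [341.0, 302.0]]
10 [[370.0, 308.0], [384.0, 334.0], [351.0, 342.0], [354.0, 331.0], [340.0, 303.0]]
[[355, 301, 35, 25, 427], [588, 327, 33, 40, 61], [382, 430, 33, 26, 488]]
270 kk.kkkkkkkkkkkkkkkkkkkkk............rrrrrrrrrrrrrrrrrrrrrr
275 .k.k.kkkkkkkkkkkkkkkkk........rrrrrrrrrrrrrrrrrrrrrrrrrrrr
280 ..k.k.kkkkkkkkkkkkkkk...rrrrrrrrrrrrrrrrrrrrrrrrrrrrrrrrrr
285 ..Wkkk.....kkkkkkk...rrrrrrrrrrrrrrrrrrrrrrrrrrrrrrrrrrrrr
290 ..kkkkk....kkkkkkk...rrrrrrrrrrrrrrrrrrrrrrrrrrrrrrrrrrrrr
295 ...kkkkkk..kr.rrkkkkkkkrrrrr.rrrrrrrrrrrrr....rrrrrrrrrrrr
300 ..rrkkkkrkkkkkkkkkkrkkkk.......................rrrrrrrrrrr
305 rrrrrrkkkkkkkkkkkkkk..kkk......WWWWWW..........Wrrrrrrrrrr
310 rrrrrrkkkkkkkkkkkkkkk..kkkkk.WWWWWWWWW...........rrrrrrrrr
315 r..kkkkkkrrrrkkkkkkkkkk.......WWWWWWWWWW...........rrrrrrr
320 ............kkkkkkk..........k.WWWWWWWWWW...........rrrrrr
325 r..........k.........kkk......WW....W...WWW..........rrrrr
330 rr...........kkkk...................................rrrrrr
335 rrr........................................rrrrrrrrrrrrrrr
340 rrr...............................rrrrrrrrrrrrrrrrrrrrrrrr
```

The white pan floor spans (355,301) to (390,326), which matches the flat prediction of lip corners at (375,301) and (390,327). Releasing now.

Emit:
{"fn": "step_arm", "kwargs": {"rows": [[[0,0,0],0,0.6],[[0,0,0],0,0.6],[[0,0,0],0,0.6],[[0,0,0],0,0.6],[[0,0,0],0,0.6],[[0,0,0],0,0.6],[[0,0,-0.04],0,0.6],[[0,0,-0.08],0,0.6],[[0,0,-0.1],0,0.6],[[0,0,-0.1],0,0.6],[[0,0,-0.1],0,0.6],[[0,0,0],0,0.6]]}}

```text
time_s: 24.85
eef_pos: [0.546, -0.1929, 0.2869]
eef_rot: [0.001, 1.0, 0.01, 0.004]
force: [-0.4, 0.4, -0.5]
grip_width: 0.805
finger_force: 0.0
```

Emit:
{"fn": "step_arm", "kwargs": {"rows": [[[-0.1,0,0],0,0.6],[[-0.1,0,0],0,0.6],[[0,0,0],0,0.6],[[0,0,0],0,0.6]]}}

```text
time_s: 25.35
eef_pos: [0.4649, -0.1942, 0.2824]
eef_rot: [0.0, 1.0, 0.01, 0.001]
force: [0.0, 0.1, 0.3]
grip_width: 0.8
finger_force: 0.0
```

```bash
python3 - <<'E'
from h import *
print(robot.get_state()['eef_pos'])
a=robot.get_image("side");hsv=cv2.cvtColor(a,cv2.COLOR_RGB2HSV)
m=((hsv[...,1]<50)&(hsv[...,2]>185)).astype(np.uint8)
n,l,st,ce=cv2.connectedComponentsWithStats(m);print([st[i].tolist() for i in range(1,n) if st[i,4]>100 and 300<st[i,0]<420 and 250<st[i,1]<400])
k=((hsv[...,2]<90)&(hsv[...,1]<140)).astype(np.uint8);n,l,st,ce=cv2.connectedComponentsWithStats(k[270:360,290:400]);print("dark",[(st[i]+[290,270,0,0,0]).tolist() for i in range(1,n) if st[i,4]>40])
b=cv2.inRange(hsv,(8,110,60),(22,255,255))[150:320,260:420];n,l,st,ce=cv2.connectedComponentsWithStats(b);print("nuts",[(st[i,4],(ce[i]+[260,150]).round()) for i in range(1,n) if st[i,4]>8])
h=cv2.inRange(hsv,(95,80,40),(115,255,255));ys,xs=np.where(h[150:240,260:360]);print("bowl",xs.min()+260,xs.max()+260,ys.min()+150,ys.max()+150)
o=cv2.cvtColor(cv2.imread("pics/side0.png"),cv2.COLOR_BGR2HSV);ys,xs=np.where(cv2.inRange(o,(95,80,40),(115,255,255))[150:240,260:360]);print("bowl0",xs.min()+260,xs.max()+260,ys.min()+150,ys.max()+150)
sc=np.array([.5444+.0905,-.1926+.0018,.004]);Q=np.array([[43.5,42,0],[43.5,-42,0],[-43.5,42,42],[-135,0,84]])/1000@Rn.from_euler("z",.02).as_matrix().T+sc
print(proj("side",Q).round().tolist())
E
```

```text
[ 0.46492735 -0.19423505  0.28242718]
[[319, 255, 36, 25, 401], [349, 301, 41, 28, 642]]
dark [[290, 270, 39, 21, 545], [310, 311, 42, 9, 226]]
nuts [(np.int32(122), array([320., 202.])), (np.int32(20), array([272., 244.])), (np.int32(19), array([294., 250.])), (np.int32(26), array([308., 261.]))]
bowl 260 339 166 237
bowl0 284 339 173 218
[[375.0, 301.0], [390.0, 327.0], [342.0, 300.0], [311.0, 314.0]]
```

```bash
python3 - <<'E'
from h import *
a=robot.get_image("top");hsv=cv2.cvtColor(a,cv2.COLOR_RGB2HSV);o=cv2.cvtColor(cv2.imread("pics/top0.png"),cv2.COLOR_BGR2HSV)
for q in(o,hsv):
    b=cv2.inRange(q,(8,110,60),(22,255,255))[150:290,200:430];n,l,st,ce=cv2.connectedComponentsWithStats(b);print("nuts",[(int(st[i,4]),(ce[i]+[200,150]).round().tolist()) for i in range(1,n) if st[i,4]>8])
    h=cv2.inRange(q,(95,80,40),(115,255,255));ys,xs=np.where(h[150:280,200:300]);print("bowl",xs.min()+200,xs.max()+200,ys.min()+150,ys.max()+150)
E
```

```text
nuts [(47, [337.0, 208.0]), (44, [322.0, 210.0]), (91, [340.0, 223.0]), (90, [324.0, 227.0])]
bowl 227 254 206 238
nuts [(447, [249.0, 214.0])]
bowl 232 262 220 240
```

```bash
python3 -c "
from cell import robot
print(robot.hand_in())"
```

```text
the job is handed in; nothing more can be done
None
```

I handed the job in at about 25 s: all four walnuts are in the bowl, and the scoop lies flat on its mat, released, by the last camera check; the hand-in gave no verdict.

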